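# Hold a stud plate flush on the tilted welding stage

## Robot

A 6-joint arm with a two-finger parallel gripper is mounted at the origin on the work surface. World frame = base frame: x ahead of the robot, y to its left, z up, the work surface at z = 0. Lengths are in m, angles in rad, forces in N, time in s.
With the tool pointing down it reaches from about 0.35 to 1 m from the base axis. Payload 7.1 kg.
Tool frame: the origin (TCP) lies between the finger pads; the fingertips stand 22 mm ahead of it and the grasp point (between the pads) lies 3 mm ahead of it; z points along the fingers, y is the line along which they close (so a half turn about z gives the same grasp; the last joint's range is limited). The gripper opens to 85 mm and grips with 20 to 120 N. Pads are 22 mm wide; open, the fingers measure 114 mm over their backs; the gripper's body (76 mm by 85 mm) begins 54 mm behind the grasp point. The pads swing forward as they close: fully open they stand 13 mm farther back than shut.
Start: joints at [1.235, 0.423, 1.63, -0, 1.089, -0.019], TCP at [0.195, 0.594, 0.222] pointing down, gripper open.
Joint ranges: [-3, 3], [-0.9, 2.11], [0.09, 2.58], [-1.31, 4.45], [0.11, 2.69], [-2.54, 2.54]. Speed limits (rad/s): [2.39, 2.39, 3.01, 3.14, 3.14, 3.14].

## Interface

Orientations are given as a rotation vector (axis times angle).
In Python, from rig import manip gives the robot as it stands. The module is installed in compiled form; this text tells all that it offers. Calls block until the motion is done:
- manip.move_to(position, orientation): joint-space move of the TCP to a pose.
- manip.servo_line(position, orientation=None, rate=0.15): straight line of the TCP; orientation=None keeps the orientation; rate is the mean speed in m/s.
- manip.set_joints(angles): joint-space move.
- manip.command_gripper(opening, f_grip=None): finger opening in m; f_grip is the grip in N (None keeps the last); returns when the fingers have stopped.
- manip.hold(seconds).
- manip.solve_ik(position, orientation): joint angles nearest the present ones, or None.
- manip.camera(name): name is "scene" or "top"; returns a dict with "image" (480x640x3 uint8, red, green, blue), "fx", "fy", "cx", "cy" (pixels), "cam_to_world" (4x4, takes a point from camera to world coordinates). Camera axes: x right, y down, z forward; pixel columns grow to the right and rows downward; lengths in m; the calibration is good to about 2 mm. A picture is of the moment at which its call begins. There is no depth.
A pose or a line that the arm cannot do raises manip.IKError and nothing moves.
- manip.sign_off(): hands the job in; it is judged then, once.
Readings, each from a call of its own:
- manip.get_time(): time.
- manip.get_joint_positions(): joint angles.
- manip.get_joint_vel(): joint speeds.
- manip.get_tau(): joint torques, N m.
- manip.get_position(): TCP position.
- manip.get_ee_rot(): TCP orientation.
- manip.get_contact_force(): force on the tool from outside, world axes, zero at the start.
- manip.get_torque(): the same for the moment, N m.
- manip.get_width(): finger opening in m.
- manip.get_grip_force(): force on a finger pad.
Only numpy, scipy, OpenCV 4.12 (cv2) and the standard library are available. Lean on these libraries where they do the work, as an engineer would, in place of code of your own. Each camera call takes 0.05 s, during which the arm holds its last target. There are 200 camera calls.

## Task

Take the stud plate out of its wooden rest by its black grip, pass its stud through the hole in the tilted stage and lay the plate flush on the sloped face, square with the stage. Finish while still holding it there in the gripper, keeping it pressed on the face with a light steady push of about 10 N. Press gently throughout, do not change the stage's tilt and leave the bowl, boards, tin and probe where they are.

Things in the scene. Friction and masses are not known exactly. Their poses are not given: they have to be found in the camera images.
- stud_plate: Loose, 0.13 to 0.25 kg: bare-steel plate 64 (x) x 44 (y) x 6 mm. Origin: centre of its flat underside, z up. A black plastic grip, 24 (x) x 16 (y) mm, stands on its middle from z = 6 to 52 mm; pinch it across the 16 mm. Under it a round steel stud 8 mm thick reaches to z = -22 mm, the last 5 mm tapering to 5 mm. It starts upright, stud in the rest's hole, underside on the rest's top.
- stud_tip (a point): Centre of the end of the stud, 22 mm below the plate's underside; axes as the stud plate.
- rest: Fixed wooden block 90 (x) x 70 (y) x 30 mm high with a 16 mm blind hole 26 mm deep in the middle of its top, in which the stud stands. Origin: centre of its underside, z up.
- stand: Fixed grey stand carrying the tilting stage: base 130 x 130 x 12 mm, two upright cheeks 36 mm wide, 10 mm thick, at y = +-48 mm, reaching up to 111 mm. Origin: centre of the base's underside, z up. The hinge axis runs along the stand's y, 105 mm above the origin.
- stage (a joint): Tilt of the stage in rad: 0 is level; as it grows the face looks more to the stand's -x side (the robot's side), near edge low, far edge high. Starts between 0.22 and 0.55. Held by stiff friction (3 N m): it stays put under 25 N pressed near the hole, and is not to be moved.
- stage_hole (a point): Centre of the hole's mouth in the sloped face, the middle of the upper face of the stage, an aluminium plate 90 (x) x 80 (y) x 10 mm; 10 mm above the hinge axis along the normal. Axes turn with the stage: z outward normal, x up the slope, y along the hinge. The hole, 12 mm wide, lightly chamfered, goes straight through along z, with free space beneath.
- stage_edge (a point): Middle of the stage's high edge, on the upper face, 45 mm from the hole along the stage's x.
- bowl: Bystander: clear plastic bowl of metal tags, 116 mm across, 45 mm high. Origin: centre of its underside.
- boards: Bystander: stack of orange and yellow boards 70 x 90 x 24 mm. Origin: centre of its underside.
- tin: Bystander: small open steel tin 44 mm across, 24 mm high. Origin: centre of its underside.
- probe: Bystander: hook probe lying on the table, black handle 75 mm long and 12 mm thick to its -x, steel hook reaching 60 mm to its +x. Origin: on the table under the joint of handle and hook.
Mind the look-alikes: they are no part of the job. What is shaped like the rest but green is not meant.

How it is judged:
By the outcome, as a careful person would: the job done as asked, in the order asked, and still so for the second after the job is handed in, while the arm keeps its last pose, push and grip.
It also fails if it takes over 45 s, if anything falls off the work surface, if the arm or the gripper's body presses on something with over 40 N, if the wrist force passes 120 N, or if a joint passes its speed limit or range.

## Working session

There is one attempt and no reset: what is moved stays moved. The work goes in short steps, each a Python script; the robot and the scene stay as the last script left them, time stands still between calls to the robot, and variables do not carry over. Pictures are saved under pics/ and viewed, at most 10 in all, crops included, and the job is handed in when it is done.

```bash
mkdir -p pics
python3 - <<'E'
from rig import manip
import cv2,pickle
for n in("scene","top"):
    c=manip.camera(n); pickle.dump(c,open(n+"0.pkl","wb")); cv2.imwrite(f"pics/{n}0.png",c["image"][:,:,::-1])
    print(n,c["fx"],c["fy"],c["cx"],c["cy"]);print(c["cam_to_world"].round(4))
print(manip.get_ee_rot(),manip.get_time(),manip.get_contact_force())
E
```

```text
scene 474.4948576382995 474.4948576382995 320.3976478347844 242.39931908504164
[[ 0.7068  0.5249 -0.4742  1.1378]
 [ 0.7074 -0.5274  0.4706 -0.5215]
 [-0.0031 -0.668  -0.7441  0.9369]
 [ 0.      0.      0.      1.    ]]
top 571.4004791962533 571.4004791962533 315.9553500156445 232.7031159144176
[[ 1.3000e-03 -9.8820e-01  1.5350e-01  4.5020e-01]
 [-9.9990e-01  6.0000e-04  1.2400e-02 -2.3000e-03]
 [-1.2300e-02 -1.5350e-01 -9.8810e-01  1.0977e+00]
 [ 0.0000e+00  0.0000e+00  0.0000e+00  1.0000e+00]]
[-4.95449618e-01 -3.10203077e+00  2.25810771e-03] 0.1 [ 0.44783071 -0.19865942 -0.18670551]
```

View pics/scene0.png

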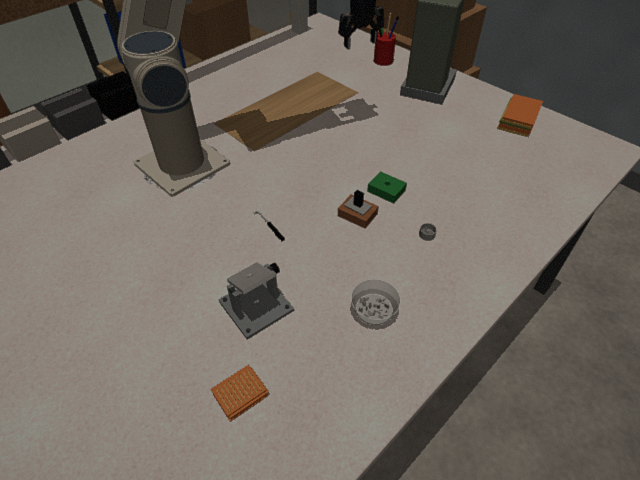

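View pics/top0.png

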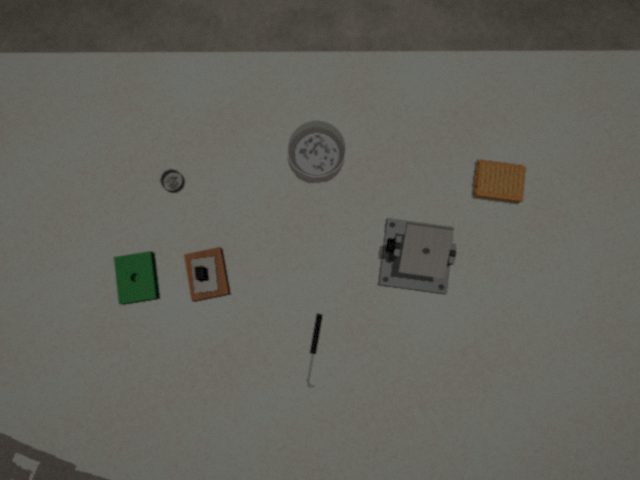

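The scene shows two rest-shaped blocks: brown wood with the plate and black grip (scene 358,208; top 207,274), and an empty green one (scene 387,186; top 136,277). The brown one fits. The stand is at scene (256,300) and top (417,255). I'll confirm with enlarged crops.

Run:
```python
import cv2,numpy as np
def crop(n,x,y,w,h,s):
    i=cv2.imread(f"pics/{n}0.png")[y:y+h,x:x+w]
    i=cv2.resize(i,None,fx=s,fy=s,interpolation=cv2.INTER_CUBIC)
    return cv2.convertScaleAbs(i,alpha=1.6 if n=="top" else 1.2)
# 8x top rest (180..230,245..305) ; 
cv2.imwrite("pics/c1.png",np.hstack([crop("top",180,240,50,70,8),crop("scene",333,180,50,70,8)]))
cv2.imwrite("pics/c2.png",crop("top",372,212,92,86,6.5))
cv2.imwrite("pics/c3.png",crop("scene",212,255,90,82,7))
```

```text
(no output)
```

View pics/c1.png

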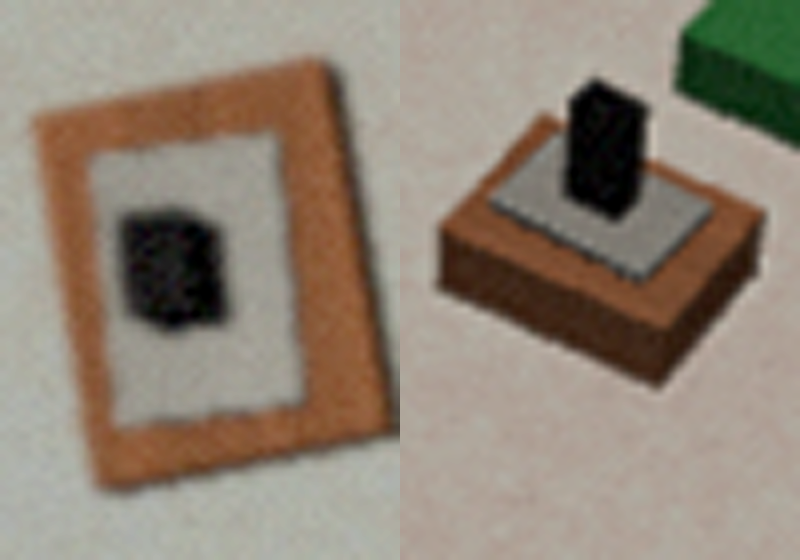

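View pics/c2.png

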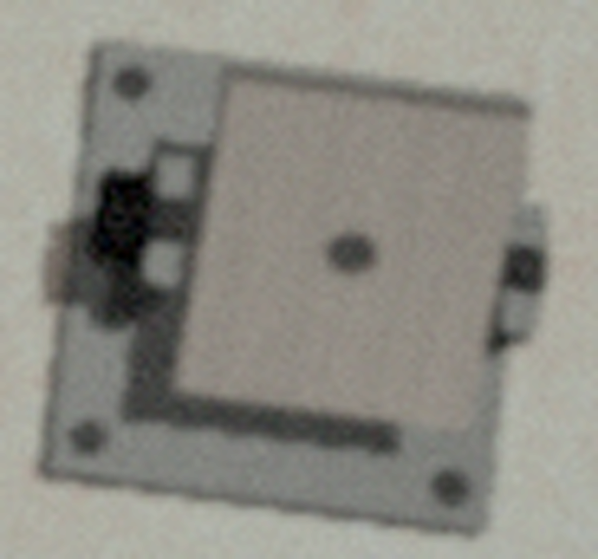

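View pics/c3.png

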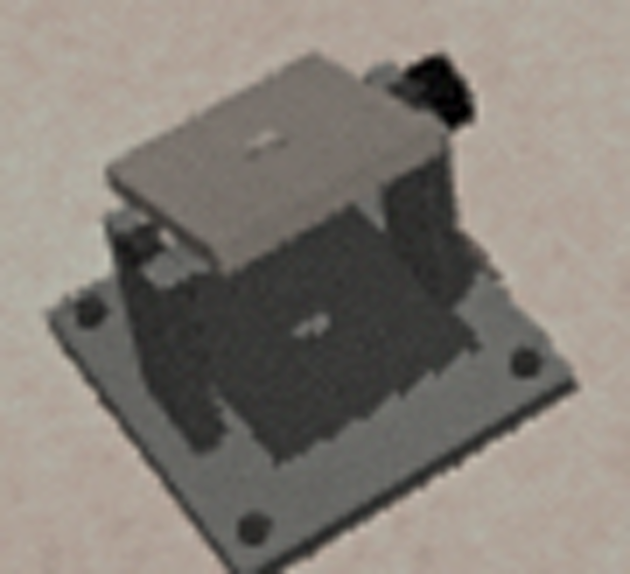

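Confirmed: the wooden rest holds the plate with the black grip, and the green block is empty. Next I fit the poses from corner pixels in both views.

```bash
cat > fit.py <<'E'
import numpy as np,pickle
from scipy.optimize import least_squares
C={n:pickle.load(open(n+"0.pkl","rb")) for n in("scene","top")}
def proj(n,P,off=(0,0)):
    c=C[n];T=np.linalg.inv(c["cam_to_world"]);p=T[:3,:3]@P+T[:3,3]
    return np.array([c["fx"]*p[0]/p[2]+c["cx"]+off[0],c["fy"]*p[1]/p[2]+c["cy"]+off[1]])
def pose(q,L,z=0):
    c,s=np.cos(q[2]),np.sin(q[2]);return np.array([q[0]+c*L[0]-s*L[1],q[1]+s*L[0]+c*L[1],z+L[2]])
def stagept(t,L): # stage-local -> stand-local ; z normal leans to -x
    c,s=np.cos(t),np.sin(t);x,y,z=L[0],L[1],L[2]+.01
    return np.array([c*x-s*z,y,.105+s*x+c*z])
def uc(n,u,v,ox,oy,s): return n,np.array([(u+.5)/s-.5+ox,(v+.5)/s-.5+oy])
t1=lambda u,v:uc("top",u,v,180,240,8); s1=lambda u,v:uc("scene",u-400,v,333,180,8)
t2=lambda u,v:uc("top",u,v,372,212,6.5); s2=lambda u,v:uc("scene",u,v,212,255,7)
a,b=.045,.035; A,B=.032,.022
O=[("r",(a,b,.03),t1(35,115)),("r",(a,-b,.03),t1(322,58)),("r",(-a,b,.03),t1(100,488)),("r",(-a,-b,.03),t1(388,432)),
("r",(-a,b,.03),s1(545,115)),("r",(-a,-b,.03),s1(440,228)),("r",(a,-b,.03),s1(660,328)),("r",(a,b,.03),s1(765,213)),
("r",(-a,-b,0),s1(440,288)),("r",(a,-b,0),s1(660,388)),("r",(a,b,0),s1(757,275)),
("p",(A,B,.036),t1(90,152)),("p",(A,-B,.036),t1(275,133)),("p",(-A,B,.036),t1(112,424)),("p",(-A,-B,.036),t1(303,405)),
("p",(-A,-B,.036),s1(490,203)),("p",(A,-B,.036),s1(640,272)),("p",(A,B,.036),s1(713,209)),
("p",(-.012,.008,.082),s1(597,78)),("p",(-.012,-.008,.082),s1(570,98)),("p",(.012,.008,.082),s1(648,105)),
("p",(.012,-.008,.036),s1(620,220)),
("s",(.065,.065,.012),t2(97,42)),("s",(-.065,.065,.012),t2(45,470)),("s",(-.065,-.065,.012),t2(487,527)),
("s",(-.065,-.065,.012),s2(48,313)),("s",(.065,.065,.012),s2(575,380)),
("g",(0,0,0),t2(351,253)),("g",(.045,.04,0),t2(230,80)),("g",(.045,-.04,0),t2(528,112)),("g",(-.045,.04,0),t2(174,393)),("g",(-.045,-.04,0),t2(470,430)),
("g",(0,0,0),s2(266,143)),("g",(-.045,-.04,0),s2(110,170)),("g",(-.045,.04,0),s2(318,55)),("g",(.045,.04,0),s2(447,138)),("g",(.045,-.04,0),s2(225,258))]
def pt(x,k,L):
    return pose(x[0:3],L) if k=="r" else pose(x[3:6],L) if k=="p" else pose(x[6:9],L if k=="s" else stagept(x[9],L))
def res(x):
    r=[(proj(n,pt(x,k,L),x[10:12] if n=="top" else x[12:14])-uv) for k,L,(n,uv) in O]
    return np.concatenate(r+[x[10:14]*.5])
if __name__=="__main__":
    s=least_squares(res,[.56,.2,.1,.56,.2,.1,.6,-.17,-.12,.35,0,0,0,0],loss="soft_l1")
    x=s.x;np.save("x.npy",x);np.set_printoptions(precision=4,suppress=True)
    print(x);R=res(x)
    for (k,L,(n,uv)),r in zip(O,R.reshape(-1,2)): print(k,L,n,r.round(2))
    print("sd",np.sqrt(np.diag(np.linalg.inv(s.jac.T@s.jac)))*.5)
    print("hole",pt(x,"g",(0,0,0)))
E
python3 fit.py
```

```text
[ 0.5394  0.2184  0.1961  0.5375  0.2205  0.1162  0.5771 -0.1792 -0.1333
  0.455   0.4892  0.6021  0.0467  0.4661]
r (0.045, 0.035, 0.03) top [-0.29 -0.  ]
r (0.045, -0.035, 0.03) top [ 0.35 -0.06]
r (-0.045, 0.035, 0.03) top [-0.78  0.48]
r (-0.045, -0.035, 0.03) top [0.2  0.15]
r (-0.045, 0.035, 0.03) scene [-0.11 -0.08]
r (-0.045, -0.035, 0.03) scene [-0.25  0.12]
r (0.045, -0.035, 0.03) scene [0.63 0.55]
r (0.045, 0.035, 0.03) scene [ 0.27 -0.14]
r (-0.045, -0.035, 0) scene [-0.5   0.37]
r (0.045, -0.035, 0) scene [-0.12  0.78]
r (0.045, 0.035, 0) scene [ 0.33 -0.14]
p (0.032, 0.022, 0.036) top [0.1  0.31]
p (0.032, -0.022, 0.036) top [ 0.33 -0.03]
p (-0.032, 0.022, 0.036) top [0.14 0.4 ]
p (-0.032, -0.022, 0.036) top [-0.16  0.03]
p (-0.032, -0.022, 0.036) scene [ 0.08 -0.75]
p (0.032, -0.022, 0.036) scene [0.43 0.75]
p (0.032, 0.022, 0.036) scene [ 0.51 -0.25]
p (-0.012, 0.008, 0.082) scene [-0.13 -0.43]
p (-0.012, -0.008, 0.082) scene [-0.22  0.21]
p (0.012, 0.008, 0.082) scene [ 0.82 -0.1 ]
p (0.012, -0.008, 0.036) scene [-0.14  1.22]
s (0.065, 0.065, 0.012) top [-0.2  -0.87]
s (-0.065, 0.065, 0.012) top [-0.15  0.21]
s (-0.065, -0.065, 0.012) top [0.36 0.65]
s (-0.065, -0.065, 0.012) scene [-0.37  0.21]
s (0.065, 0.065, 0.012) scene [ 0.9  -0.85]
g (0, 0, 0) top [-0.16 -0.03]
g (0.045, 0.04, 0) top [-0.35 -1.2 ]
g (0.045, -0.04, 0) top [ 0.56 -0.02]
g (-0.045, 0.04, 0) top [-0.05 -0.52]
g (-0.045, -0.04, 0) top [-0.11 -0.15]
g (0, 0, 0) scene [0.57 0.8 ]
g (-0.045, -0.04, 0) scene [-0.95 -0.34]
g (-0.045, 0.04, 0) scene [-0.3  -0.68]
g (0.045, 0.04, 0) scene [-0.53 -1.3 ]
g (0.045, -0.04, 0) scene [-0.81 -0.08]
sd [0.0016 0.0015 0.0072 0.0016 0.0015 0.0113 0.0015 0.0013 0.0047 0.015
 0.7597 0.8101 0.5889 0.4172]
hole [ 0.5728 -0.1786  0.114 ]
```

```bash
cat > h.py <<'E'
import numpy as np
from scipy.spatial.transform import Rotation as Ro
from rig import manip
x=np.load("x.npy"); F=np.diag([-1.,1,-1])
def tool(Rp): return Ro.from_matrix(Rp@F).as_rotvec()
def Rplate(yaw,t=0.): return (Ro.from_euler("z",yaw)*Ro.from_euler("y",-t)).as_matrix()
def st(tag): print(tag,"t",round(manip.get_time(),2),"p",np.round(manip.get_position(),4),"F",np.round(manip.get_contact_force(),2),"w",round(manip.get_width(),4),"g",round(manip.get_grip_force(),1))
E
python3 - <<'E'
from h import *
p=x[3:5]; o=tool(Rplate(x[5]))
Rs=Rplate(x[8],x[9]); n=Rs[:,2]
from fit import pt
h=pt(x,"g",(0,0,0))
print(manip.solve_ik([*p,.066],o), manip.solve_ik(h+n*.08,tool(Rs)), manip.solve_ik(h+n*.03,tool(Rs)))
manip.command_gripper(.05,50); st("open")
manip.move_to([*p,.16],o); st("above")
manip.servo_line([*p,.066],o,rate=.08); st("down")
manip.command_gripper(.0,50); st("grip")
manip.servo_line([*p,.15],o,rate=.08); st("lift")
E
```

```text
[ 0.36873646  0.57797719  1.81512341  0.          0.74849206 -1.3182917 ] [-0.39660733  0.24865131  2.09445688  0.31813219  0.37440336 -2.10582076] [-0.38398514  0.36052803  2.07753709  0.40195478  0.28243199 -2.18452995]
open t 0.54 p [0.1947 0.5939 0.2223] F [ 0.44 -0.7  -0.65] w 0.0498 g 0.0
above t 2.39 p [0.5374 0.2212 0.1601] F [ 0.42  1.23 -0.44] w 0.0504 g 0.0
down t 3.72 p [0.5379 0.2206 0.0665] F [-0.16 -0.59  0.02] w 0.0499 g 0.0
grip t 4.12 p [0.5379 0.2206 0.0666] F [-0.82 -1.35  7.32] w 0.0141 g 49.7
lift t 5.33 p [0.5371 0.2203 0.1494] F [-0.01 -0.48 -2.17] w 0.0141 g 48.9
```

Run:
```python
from h import *
from fit import pt
import cv2,pickle
Rs=Rplate(x[8],x[9]); n=Rs[:,2]; h=pt(x,"g",(0,0,0))
manip.servo_line([x[3],x[4],.25],rate=.2)
manip.move_to(h+n*.16,tool(Rs)); 
manip.servo_line(h+n*.075,tool(Rs),rate=.1); manip.hold(.2); st("pre")
cs={}
for m in("scene","top"):
    c=manip.camera(m); pickle.dump(c,open(m+"1.pkl","wb")); cs[m]=c["image"][:,:,::-1]
f=lambda m,X,Y,w,hh,s:cv2.convertScaleAbs(cv2.resize(cs[m][Y:Y+hh,X:X+w],None,fx=s,fy=s,interpolation=cv2.INTER_CUBIC),alpha=1.5)
cv2.imwrite("pics/d1.png",np.hstack([f("scene",225,225,66,90,6),f("top",380,205,66,90,6)]))
print(manip.get_ee_rot(),tool(Rs))
```

```text
pre t 8.62 p [ 0.5402 -0.1744  0.182 ] F [-0.38  0.02 -1.75] w 0.0144 g 48.9
[ 0.17894295  2.68051628 -0.0418426 ] [ 0.17891893  2.68136358 -0.04141873]
```

View pics/d1.png

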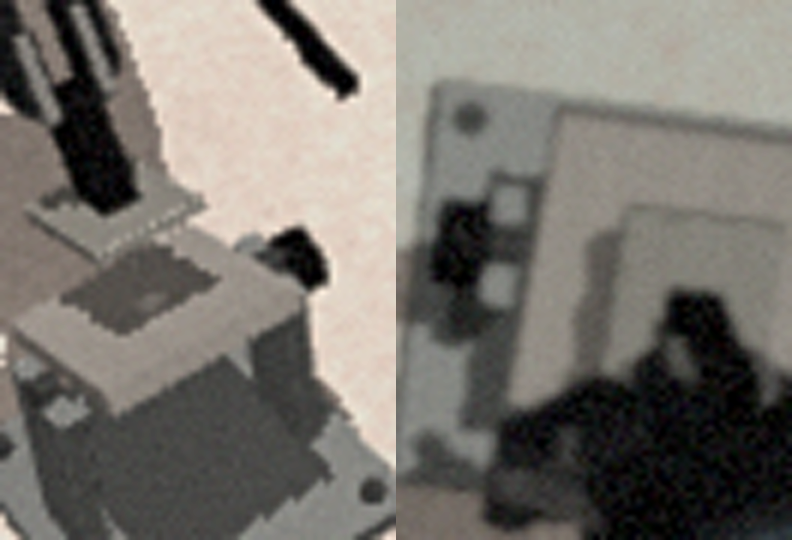

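The scene crop shows the plate hovering square over the stage: plate corners at about (25,210), (97,257), (205,203), with its shadow around the hole. The top crop shows the plate's far edge from (630,205). I compare these with the predictions next.

Run:
```python
from h import *
from fit import pt,proj,pose,uc
P=np.array(manip.get_position()); R=Ro.from_rotvec(manip.get_ee_rot()).as_matrix()@F
offs={"scene":x[12:14],"top":x[10:12]}
s=lambda u,v:uc("scene",u,v,225,225,6); t=lambda u,v:uc("top",u-396,v,380,205,6)
A,B=.032,.022
plate=[((-A,-B,.006),s(25,210)),((A,-B,.006),s(97,255)),((A,B,.006),s(205,202)),((A,B,.006),t(628,206)),((A,-B,.006),t(786,222)),]
stage=[((.045,.04,0),s(305,288)),((.045,-.04,0),s(115,400)),((-.045,-.04,0),s(14,327)),((.045,.04,0),t(560,112))]
for L,(n,uv) in plate:
    f=lambda l:proj(n,P+R@(np.array(l)-[0,0,.036]),offs[n])
    J=[(f(np.array(L)+d)-f(L)).round(2) for d in np.eye(3)*.001]
    print("p",L,n,(uv-f(L)).round(2),"px/mm",*J)
for L,(n,uv) in stage: print("g",L,n,(uv-proj(n,pt(x,"g",L),offs[n])).round(2))
```

```text
p (-0.032, -0.022, 0.006) scene [0.3  0.36] px/mm [0.18 0.12] [ 0.4  -0.21] [-0.16 -0.39]
p (0.032, -0.022, 0.006) scene [ 0.39 -0.25] px/mm [0.2  0.13] [ 0.41 -0.23] [-0.16 -0.4 ]
p (0.032, 0.022, 0.006) scene [0.45 0.76] px/mm [0.21 0.12] [ 0.4  -0.22] [-0.15 -0.4 ]
p (0.032, 0.022, 0.006) top [-0.36 -0.18] px/mm [ 0.1  -0.58] [-0.61 -0.08] [0.06 0.19]
p (0.032, -0.022, 0.006) top [-0.83 -1.04] px/mm [ 0.11 -0.58] [-0.61 -0.08] [0.09 0.19]
g (0.045, 0.04, 0) scene [ 0.52 -0.4 ]
g (0.045, -0.04, 0) scene [ 0.85 -0.1 ]
g (-0.045, -0.04, 0) scene [0.58 0.57]
g (0.045, 0.04, 0) top [0.3  0.57]
```

Differences are within about 1 mm, so the stud should enter. I'll descend along the normal with force monitoring.

```bash
cat > d.py <<'E'
from h import *
from fit import pt
Rs=Rplate(x[8],x[9]); n=Rs[:,2]; h=pt(x,"g",(0,0,0)); o=tool(Rs)
def f(k=4):
    a=[]
    for _ in range(k): manip.hold(.03); a.append(np.r_[Rs.T@manip.get_contact_force(),Rs.T@manip.get_torque()])
    return np.mean(a,0)
E
python3 - <<'E'
from d import *
np.set_printoptions(precision=2,suppress=True)
b=f(8); np.save("b.npy",b); print("bias",b)
off=np.array([-.0005,0,0]); z=.075
while z>.0365:
    z-=.003 if z>.043 else .001
    manip.servo_line(h+Rs@(off+[0,0,z]),o,rate=.03)
    w=f(3)-b; a=(Rs.T@(np.array(manip.get_position())-h))*1000
    print(round(z*1000,1),"act",a,"F",w[:3],"M",w[3:])
    if abs(w[2])>5 or np.hypot(*w[:2])>6: break
st("end")
E
```

```text
bias [-0.82 -0.09 -1.56  0.    0.41 -0.01]
72.0 act [-0.57  0.01 71.89] F [-0.39  0.21 -0.12] M [-0.04 -0.01  0.01]
69.0 act [-0.56  0.02 68.93] F [-0.32 -0.89 -0.38] M [ 0.04 -0.04  0.01]
66.0 act [-0.54  0.01 65.96] F [-0.73 -0.02 -0.26] M [ 0.01 -0.03  0.05]
63.0 act [-0.58  0.02 62.93] F [ 0.35  0.17 -0.41] M [-0.03  0.01  0.02]
60.0 act [-0.54 -0.01 59.95] F [-0.43  0.11 -0.29] M [ 0.   -0.03  0.03]
57.0 act [-0.54 -0.   56.93] F [-0.09 -0.04 -0.39] M [0.01 0.02 0.01]
54.0 act [-0.54  0.   53.95] F [-0.11 -0.32  0.61] M [-0.   -0.05  0.03]
51.0 act [-0.58  0.02 50.94] F [-0.2   0.24 -0.39] M [-0.03  0.    0.02]
48.0 act [-0.56  0.   47.94] F [ 0.29 -0.29 -0.11] M [-0.   -0.    0.05]
45.0 act [-0.54  0.03 44.93] F [-0.44  0.33 -0.32] M [-0.01 -0.    0.04]
42.0 act [-0.54  0.   41.95] F [-0.29  0.55 -0.18] M [-0.   -0.01 -0.02]
41.0 act [-0.5   0.01 41.  ] F [-0.22  0.07 -0.28] M [ 0.01 -0.01  0.01]
40.0 act [-0.51  0.   39.98] F [ 0.37 -0.03 -0.14] M [-0.03  0.   -0.  ]
39.0 act [-0.51  0.01 38.99] F [ 0.22  0.28 -0.21] M [ 0.   -0.01  0.04]
38.0 act [-0.59  0.03 38.05] F [-0.89 -0.13  2.25] M [0.01 0.06 0.03]
37.0 act [-1.29  0.11 37.46] F [-4.19 -1.16 12.76] M [-0.12  0.53 -0.03]
end t 14.59 p [ 0.56 -0.18  0.15] F [-9.57  0.08  7.81] w 0.014 g 50.4
```

```bash
cat >> d.py <<'E'
def pose_(t,z,off,yaw=0):
    R=Rplate(x[8]+yaw,t); return h+Rs@np.array(off)+R@[0,0,z],tool(R)
E
python3 - <<'E'
from d import *
import cv2,pickle
np.set_printoptions(precision=2,suppress=True)
b=np.load("b.npy"); off=[-.0005,0,0]
c=manip.camera("scene"); pickle.dump(c,open("scene2.pkl","wb"))
im=c["image"][225:315,215:315,::-1]; cv2.imwrite("pics/e1.png",cv2.convertScaleAbs(cv2.resize(im,None,fx=6,fy=6,interpolation=cv2.INTER_CUBIC),alpha=1.6))
for dt in(-.035,.035):
    t=x[9]+dt
    manip.servo_line(*pose_(t,.0395,off),rate=.03); z=.0395
    while z>.034:
        z-=.0004
        manip.servo_line(*pose_(t,z,off),rate=.03); w=f(2)-b
        if w[2]>2.5: break
    a=Rs.T@(np.array(manip.get_position())-h)*1000
    print(dt,round(z*1000,2),a,w,round(manip.get_time(),2))
manip.servo_line(*pose_(x[9],.040,off),rate=.03)
E
```

```text
-0.035 38.7 [ 0.51  0.1  38.77] [-0.79  0.41  6.86  0.08  0.07  0.03] 15.53
0.035 36.7 [-1.87  0.09 37.01] [-2.11  0.93  8.27  0.1   0.21 -0.01] 18.09
```

View pics/e1.png

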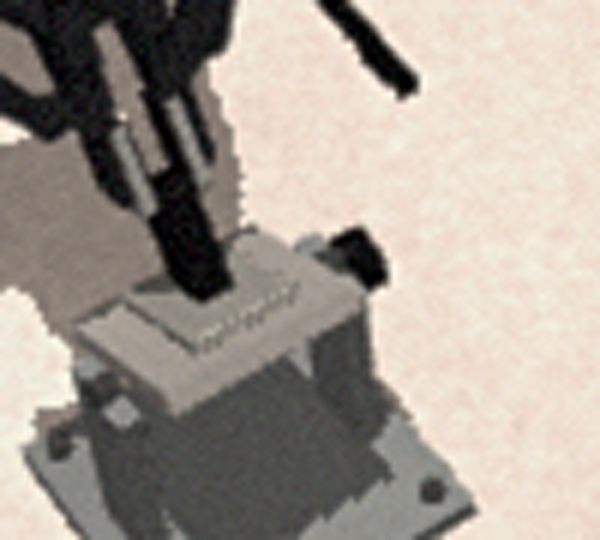

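The plate looks flush to the eye. Contact height still falls as the tilt grows, so I probe further.

Run:
```python
from d import *
np.set_printoptions(precision=2,suppress=True)
b=np.load("b.npy"); off=[-.0005,0,0]
for dt,z in((.06,.0385),(.09,.0385)):
    t=x[9]+dt
    manip.servo_line(*pose_(t,z,off),rate=.03)
    while z>.034:
        z-=.0003
        manip.servo_line(*pose_(t,z,off),rate=.03); w=f(1)-b
        if w[2]>2.5: w=f(4)-b; break
    R=Rplate(x[8],t); a=R.T@(np.array(manip.get_position())-h)*1000
    print(dt,round(z*1000,2),a,w,round(manip.get_time(),2))
manip.servo_line(*pose_(x[9]+.06,.039,off),rate=.03)
```

```text
0.06 37.6 [-0.35 -0.02 37.7 ] [ 0.57  0.29  1.93  0.1  -0.07  0.01] 19.73Traceback (most recent call last):
  File "<stdin>", line 6, in <module>
rig.IKError: the arm cannot follow that straight line within its joint ranges
```

Run:
```python
from d import *
np.set_printoptions(precision=2,suppress=True)
b=np.load("b.npy"); off=[-.0005,0,0]; t=x[9]+.036; R=Rplate(x[8],t)
manip.servo_line(*pose_(t,.038,off),rate=.03); z=.038
while z>.0345:
    z-=.0002
    manip.servo_line(*pose_(t,z,off),rate=.03); w=f(3)-b
    a=R.T@(np.array(manip.get_position())-h)*1000
    print(round(z*1000,2),a,w)
    if w[2]>8: break
np.save("z.npy",z);st("end")
```

```text
37.8 [-0.76  0.04 37.76] [-0.35  0.02 -0.25 -0.    0.01  0.03]
37.6 [-0.52  0.02 37.6 ] [ 0.02  0.06 -0.18 -0.04  0.03 -0.01]
37.4 [-0.5  -0.   37.41] [-0.3  -0.45 -0.2   0.01 -0.01  0.04]
37.2 [-0.48  0.01 37.23] [ 0.26  0.24 -0.53  0.01  0.01  0.03]
37.0 [-0.57  0.07 37.08] [-1.23  0.86  2.58  0.1   0.08  0.07]
36.8 [-0.55  0.07 37.05] [-1.8   1.15  9.04  0.15  0.22  0.03]
end t 22.07 p [ 0.56 -0.18  0.15] F [-5.18  1.91  5.83] w 0.014 g 50.0
```

Run:
```python
from d import *
np.set_printoptions(precision=2,suppress=True)
b=np.load("b.npy"); off=[-.0005,0,0]
for dt in(.036,.030,.024,.036,.042,.048,.036):
    p,o=pose_(x[9]+dt,.0370,off); manip.servo_line(p,o,rate=.03); w=f(5)-b; print(dt,w)
    if w[2]>14: manip.servo_line(*pose_(x[9]+.036,.0375,off),rate=.03)
print(manip.get_time())
```

```text
0.036 [-1.1   1.44  6.83  0.2   0.17  0.03]
0.03 [-2.32  0.73  8.34  0.13  0.28  0.01]
0.024 [-2.91  1.2   9.02  0.12  0.37  0.05]
0.036 [-2.27  1.06  8.23  0.15  0.31  0.04]
0.042 [-0.82  1.74  8.19  0.24  0.22  0.03]
0.048 [0.   2.46 7.59 0.34 0.08 0.01]
0.036 [-1.32  1.47  8.06  0.21  0.18  0.04]
24.9917
```

Run:
```python
from d import *
import cv2,pickle
np.set_printoptions(precision=2,suppress=True)
b=np.load("b.npy"); off=[-.0005,0,0]; t=x[9]+.042; z=.0370
for _ in range(8):
    manip.servo_line(*pose_(t,z,off),rate=.03); manip.hold(.2); w=f(6)-b; print(round(z*1e3,3),w)
    if abs(w[2]-10)<.7: break
    z-=np.clip((10-w[2])/32000,-.0002,.0002)*.8
np.save("z.npy",z); st("end")
cs={m:manip.camera(m) for m in("scene","top")}; pickle.dump(cs,open("fin.pkl","wb"))
g=lambda m,X,Y:cv2.convertScaleAbs(cv2.resize(cs[m]["image"][Y:Y+90,X:X+66,::-1],None,fx=6,fy=6,interpolation=cv2.INTER_CUBIC),alpha=1.6)
cv2.imwrite("pics/f1.png",np.hstack([g("scene",222,245),g("top",386,205)]))
```

```text
37.0 [-0.44  2.31  7.64  0.27  0.11  0.02]
36.941 [-0.61  2.13  8.6   0.28  0.1   0.02]
36.906 [-0.6   1.9   9.51  0.3   0.12  0.02]
end t 26.94 p [ 0.56 -0.18  0.15] F [-4.8   2.23  5.99] w 0.0141 g 50.2
```

View pics/f1.png

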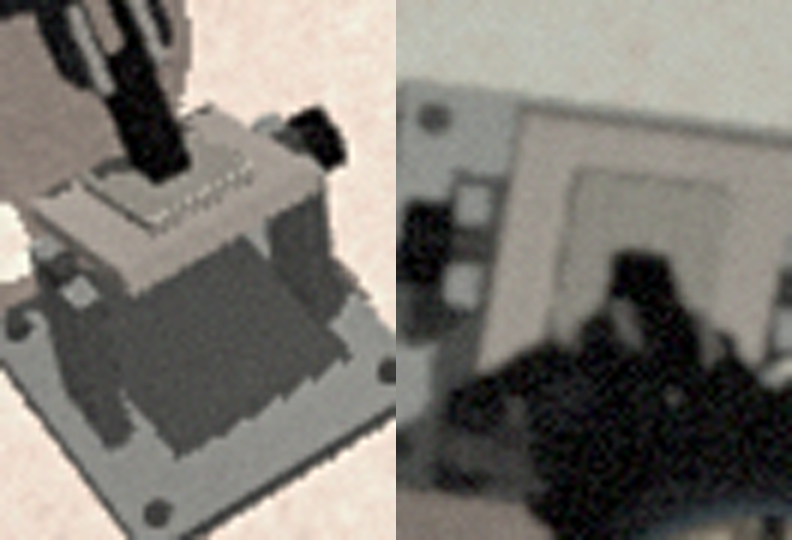

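The plate lies flush on the face and roughly square: in the top crop its far edge runs (575,172)–(728,185), against the stage edge at (522,110)–(792,138). I'll do a quick sub-pixel squareness check.

Run:
```python
import pickle,numpy as np,cv2
cs=pickle.load(open("fin.pkl","rb")); t0=pickle.load(open("top0.pkl","rb"))
def edge(im,p,q,half=3.5,sgn=None,N=60):
    g=cv2.GaussianBlur(im.astype(np.float32).mean(2),(0,0),.8); p,q=map(np.array,(p,q)); d=(q-p)/np.linalg.norm(q-p); m=np.array([-d[1],d[0]])
    s=np.arange(-half,half+.01,.1); L=np.linalg.norm(q-p); u=np.linspace(0,L,N)
    X=p+u[:,None,None]*d+s[None,:,None]*m; v=cv2.remap(g,X[...,0].astype(np.float32),X[...,1].astype(np.float32),cv2.INTER_LINEAR)
    G=np.gradient(v,axis=1); k=np.sign(G[:,abs(G.mean(0)).argmax()].mean()); w=np.clip(k*G,0,None)**2; y=(w*s).sum(1)/w.sum(1)
    c,V=np.polyfit(u,y,1,cov=True); a=np.arctan2(d[1],d[0])+np.arctan(c[0]); return round(a,4),round(V[0,0]**.5,4),round(np.polyval(c,L/2),2)
T=cs["top"]["image"]; f=lambda u,v:((u-396)/6+386,v/6+205)
print("stage far",edge(T,f(545,114),f(780,137),2),"before",edge(t0["image"],f(545,114),f(780,137),2))
print("plate far",edge(T,f(590,174),f(715,184),2))
print("stage left",edge(T,f(515,140),f(483,340),2.5),"before",edge(t0["image"],f(515,140),f(483,340),2.5))
print("plate left",edge(T,f(573,185),f(555,320),2)); print("plate right",edge(T,f(728,200),f(715,320),2))
```

```text
stage far (np.float64(0.1114), np.float64(0.0005), np.float64(-1.44)) before (np.float64(0.1106), np.float64(0.0004), np.float64(-1.44))
plate far (np.float64(0.1022), np.float64(0.0014), np.float64(-1.29))
stage left (np.float64(1.7682), np.float64(0.0034), np.float64(-0.03)) before (np.float64(1.7657), np.float64(0.0033), np.float64(-0.03))
plate left (np.float64(1.6917), np.float64(0.0054), np.float64(1.36))
plate right (np.float64(1.7398), np.float64(0.0041), np.float64(0.45))
```

Far edges agree to about 0.5° and the stage hasn't moved. I'll check that the push is steady, then hand in.

Run:
```python
from d import *
b=np.load("b.npy"); manip.hold(.5); w=f(8)-b; print(w.round(2),manip.get_time())
if abs(w[2]-10)<2: print(manip.sign_off())
```

```text
[-0.88  1.85  9.54  0.29  0.12  0.02] 27.8083
the job is handed in; nothing more can be done
None
```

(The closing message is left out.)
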